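# Thread the spare electrode through the empty stand's two bushings

### The arm

A 6-joint arm with a two-finger parallel gripper is mounted at the origin on the work surface. World frame = base frame: x ahead of the robot, y to its left, z up, the work surface at z = 0. Lengths are in m, angles in degrees, forces in N, time in s.
With the tool pointing down it reaches from about 0.4 to 0.825 m from the base axis. Payload 7 kg.
Tool frame: the origin (TCP) lies on the centre line of the jaws, within the pads' length; the fingertips stand 14 mm ahead of it and the grasp point (between the pads) lies 5 mm behind it; z points along the fingers, x is the direction in which the jaws open and shut, and the axes are right-handed (so a half turn about z gives the same grasp; the last joint's range is limited). The gripper opens to 88 mm and grips with 3 to 60 N. Pads are 19 mm wide; open, the fingers measure 130 mm over their backs; the gripper's body (78 mm by 193 mm) begins 47 mm behind the grasp point.
Start: joints at [-58.379, 20.546, 0.682, 0, -70.136, -16.507], TCP at [0.176, -0.652, 0.241] pointing down, gripper open.
Joint ranges: [-176.03, 176.03], [-82.01, 121.73], [-58.28, 71.71], [-173.87, 95.51], [-174.79, -0.11], [-173.66, 173.66]. Speed limits (degrees/s): [136.94, 136.94, 172.46, 180, 180, 180].

### API

Orientations are given as [roll, pitch, yaw] about the fixed x, y, z axes, in that order (R = Rz(yaw) Ry(pitch) Rx(roll)).
In Python, from plant import * gives the robot as it stands.
- The arm moves only by the shell command python3 -m handwheel 'ROWS' [OPENING]. ROWS is JSON, a list of rows, each a list of 2 entries, a list of its own where there are three numbers: the shift along the tool's x, y, z each as a share of 0.2 m, from -1 to 1, then the turn, a rotation vector about the tool's x, y, z each as a share of 360 degrees, from -1 to 1. In form: [[[tx, ty, tz], [ax, ay, az]], ...]. A call has 1 to 5 rows; each row is the pose to reach, as a shift and turn from the pose commanded when the call began, along the tool's axes at that moment, turning the shorter way round; what a row does not reach only later rows make up. A row lasts 1/12 s, in which the tool goes at most 41.7 mm and 7.16 degrees, less where a joint would pass 70% of its speed; a pose out of reach is approached as far as the arm can. A call with a number of a shift or a turn outside -1 to 1 is refused whole. A call with a gripper value outside its range is refused whole. OPENING is the closure, from -1 (fully open) to 1 (shut), set as the call begins (- or left out, the last holds). The fingers move at their own pace and stop on an object; the grip force is fixed at half the most. Time passes only in rows, so rows that repeat a pose let the fingers close. It gives the time, the measured TCP pose, the force and the opening at its end, in the units of the state.
- get_obs(): the state, without advancing time (a new reading comes with each control period).
- snapshot(name): name is "scene" or "top"; returns a dict with "color" (384x512x3 uint8, red, green, blue), "z_map" (384x512 float32, m along the optical axis (not along the pixel's ray), 0 where there is no reading), "intrinsics" (3x3 intrinsics, pixels), "distortion" ([k1, k2, p1, p2, k3] as OpenCV has them; the pictures are not rectified), "rvec" (rotation vector, rad) and "tvec" (3), from world to camera coordinates, as OpenCV has them. Camera axes: x right, y down, z forward; pixel columns grow to the right and rows downward; lengths in m; the calibration is good to about 2 mm. A picture is of the moment at which its call begins.
- close_job(): hands the job in, once; it reports no verdict.
The state is a dict: "clock": time; "joint_pos": joint angles; "qvel": joint speeds; "tau": joint torques, N m; "tool_pos": TCP position; "orientation": TCP orientation; "force": force on the tool from outside, world axes, zero at the start; "moment": the same for the moment, N m; "opening": finger opening in m.
Only numpy, scipy, OpenCV 4.12 (cv2) and the standard library are available. Lean on these libraries where they do the work, as an engineer would, in place of code of your own. Each camera call takes 0.05 s, during which the arm holds its last target. There are 200 camera calls.

### The job

One of the two electrode stands already has its electrode; the other is empty. Take the spare electrode rod out of the grey block, thread it upright from above through the upper and then the lower bushing of the empty stand, and finish still holding it there at about the height of the fitted electrode: its foot showing below the lower bushing but hanging clear of the base plate. Do not let go (the program ends while it is held still, ready for the clamp screws), and do not disturb the beaker, jar and screwdriver.

Things in the scene. Friction and masses are not known exactly. Their poses are not given: they have to be found in the camera images.
- spare_cap (a point): centre of the black cap (16 mm diameter, 30 mm tall; grip here) on top of the spare electrode, which stands upright and loose in the grey block. The electrode is 170 mm long: a 10 mm steel rod, 140 mm, its lowest 10 mm tapering to a 5 mm flat foot, then the cap. This point is 155 mm above the foot, z axis along the rod, up. About 100 g
- spare_foot (a point): centre of the flat foot of the spare electrode, 155 mm below the cap's centre; 10 mm above the bench at the start
- fitted_cap (a point): centre of the black cap of the electrode that is already clamped upright in one of the stands, the same shape as the spare; its foot hangs 155 mm below, 33 mm above the bench (21 mm above the base plate), its cap centre is 188 mm above the bench
- stand_a: electrode stand A, bolted down; origin on the bench below the bushing axis. Dark base plate 115 x 80 x 12 mm (x -75 to 40 mm); aluminium column 22 x 50 mm on the -x side (x -69 to -47 mm), top at 136 mm; two level arms toward +x, one above the other, each with a white bushing, both on one vertical axis. Stands A and B are identical; either may be the one that holds an electrode
- stand_b: electrode stand B, bolted down; origin on the bench below the bushing axis. Dark base plate 115 x 80 x 12 mm (x -75 to 40 mm); aluminium column 22 x 50 mm on the -x side (x -69 to -47 mm), top at 136 mm; two level arms toward +x, one above the other, each with a white bushing, both on one vertical axis. Stands A and B are identical; either may be the one that holds an electrode
- stand_a_upper (a point): centre of the top rim of the UPPER white bushing of stand A, 140 mm above the bench. Bushings: 28 mm outside, 20 mm long, bore 12 mm, a rigid straight-edged bore. The upper spans 120 to 140 mm above the bench, the lower 60 to 80 mm, with 48 mm of free air between lower bushing and base plate
- stand_a_lower (a point): centre of the top rim of the LOWER white bushing of electrode stand A, 60 mm straight below that of the upper one
- stand_b_upper (a point): centre of the top rim of the UPPER white bushing of stand B, 140 mm above the bench. Bushings: 28 mm outside, 20 mm long, bore 12 mm, a rigid straight-edged bore. The upper spans 120 to 140 mm above the bench, the lower 60 to 80 mm, with 48 mm of free air between lower bushing and base plate
- stand_b_lower (a point): centre of the top rim of the LOWER white bushing of electrode stand B, 60 mm straight below that of the upper one
- rack: grey block 64 x 64 mm, 60 mm tall, fixed; origin at the centre of its underside. A vertical hole in its middle, 11.5 mm wide and 50 mm deep, holds the spare electrode
- beaker: bystander: glass beaker, 68 mm wide, 75 mm tall, origin under its centre
- jar: bystander: amber jar, 60 mm wide, 90 mm tall, origin under its centre
- screwdriver: bystander: screwdriver with black handle lying on the bench, 180 mm long

How it is judged (in metres and radians):
On the way, in this order (a step that is already met when the one before it is completed fails the run):
1. the spare electrode is lifted out of the block (height (world z) of spare_foot above 0.075 m), for 0.1 s.
2. its foot is through the upper bushing and still above the lower one (height (world z) of spare_foot between 0.082 and 0.118 m and angle between spare_foot's own z axis and vertical below 0.07 rad and (horizontal distance between spare_foot and stand_a_upper below 0.007 m or horizontal distance between spare_foot and stand_b_upper below 0.007 m)), for 0.05 s.
At the end, for the whole second after the job is handed in: Spare electrode spans both bushings of the empty stand: foot within 6 mm and cap within 10 mm of their axis, within 4 degrees of vertical, foot 16 to 52 mm above the bench (base plate 12 mm, lower bushing from 60 mm), gripped (over 2 N) and still (under 20 mm/s) (((horizontal distance between spare_foot and stand_a_lower below 0.006 m and horizontal distance between spare_cap and stand_a_upper below 0.01 m and horizontal distance between fitted_cap and stand_a_upper above 0.05 m) or (horizontal distance between spare_foot and stand_b_lower below 0.006 m and horizontal distance between spare_cap and stand_b_upper below 0.01 m and horizontal distance between fitted_cap and stand_b_upper above 0.05 m)) and angle between spare_foot's own z axis and vertical below 0.07 rad and height (world z) of spare_foot between 0.016 and 0.052 m and contact force between the fingers and spare above 2 N and linear speed of spare below 0.02 m/s); the arm keeps its last pose, push and grip.
It fails at once if the beaker was disturbed (moved over 20 mm) (distance of beaker from where it was at the start of the episode above 0.02 m).
It fails at once if the jar was disturbed (moved over 20 mm) (distance of jar from where it was at the start of the episode above 0.02 m).
It fails at once if the screwdriver was disturbed (moved over 20 mm) (distance of screwdriver from where it was at the start of the episode above 0.02 m).
It also fails if it takes over 54 s, if anything falls off the work surface, if the arm or the gripper's body presses on something with over 40 N, if the wrist force passes 120 N, or if a joint passes its speed limit or range.

## Working session

There is one attempt and no reset: what is moved stays moved. The work goes in short steps, Python scripts to look and compute and a shell command to move; the robot and the scene stay as the last step left them, time stands still between calls to the robot, and variables do not carry over. Pictures are saved under pics/ and viewed, about 8 in all and at most 12, crops included, and the job is handed in when it is done.

```bash
mkdir -p pics; cat > h.py <<'E'
from plant import *
import numpy as np, cv2
def snap(n):
    s=snapshot(n); s={k:(np.array(v) if not isinstance(v,str) else v) for k,v in s.items()}; np.savez('%s.npz'%n,**s); return s
def cloud(s):
    h,w=s['z_map'].shape
    u,v=np.meshgrid(np.arange(w),np.arange(h))
    p=np.stack([u,v],-1).reshape(-1,1,2).astype(np.float64)
    n=cv2.undistortPoints(p,s['intrinsics'].astype(float),s['distortion'].astype(float)).reshape(h,w,2)
    z=s['z_map'].astype(float)
    c=np.dstack([n[...,0]*z,n[...,1]*z,z])
    R=cv2.Rodrigues(s['rvec'].astype(float))[0]
    W=(c-s['tvec'].reshape(3))@R
    W[z<=0]=np.nan
    return W
def proj(s,P):
    return cv2.projectPoints(np.array(P,float).reshape(-1,1,3),s['rvec'].astype(float),s['tvec'].astype(float),s['intrinsics'].astype(float),s['distortion'].astype(float))[0].reshape(-1,2)
E
python3 - <<'E'
from h import *
for n in('scene','top'):
    s=snap(n); cv2.imwrite(f'pics/{n}0.png',s['color'][...,::-1])
    R=cv2.Rodrigues(s['rvec'].astype(float))[0]; print(n,-R.T@s['tvec'].reshape(3),s['intrinsics'][0,0],s['distortion'])
o=get_obs();print(o)
E
```

```text
scene [ 1.17089441 -0.48038796  0.69758084] 423.44092016648403 [-0.16157005  0.          0.          0.          0.        ]
top [ 0.55109621 -0.00731353  0.88118747] 361.1611114077311 [-0.00231863  0.          0.          0.          0.        ]
{'clock': 0.1, 'joint_pos': array([-5.83786909e+01,  2.05881431e+01,  6.38673026e-01, -1.63006182e-02,
       -7.01354790e+01, -1.65074546e+01]), 'qvel': array([-0.00197029, -0.18173624,  0.10460188,  0.10349728,  0.00049948,
       -0.00299765]), 'tau': array([-2.33376806e-03, -5.84163594e+01,  2.93748862e+01,  7.01525465e+00,
        1.01779494e-02, -6.72638180e-05]), 'tool_pos': array([ 0.17586454, -0.6512591 ,  0.23970905]), 'orientation': array([-1.79990553e+02, -8.58021718e-02,  1.05108297e+02]), 'force': array([ 0.59407216, -0.82665489,  0.75745905]), 'moment': array([-0.04687644, -0.02192218,  0.01477378]), 'opening': 0.08768455634849244}
```

View pics/scene0.png

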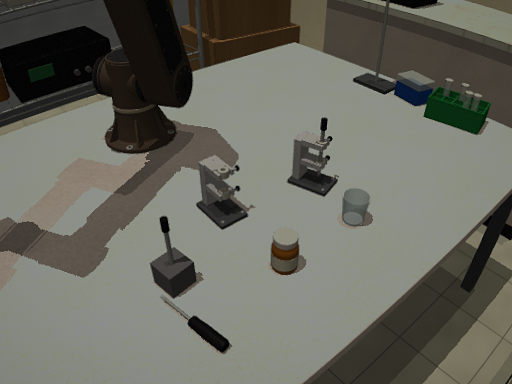

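View pics/top0.png

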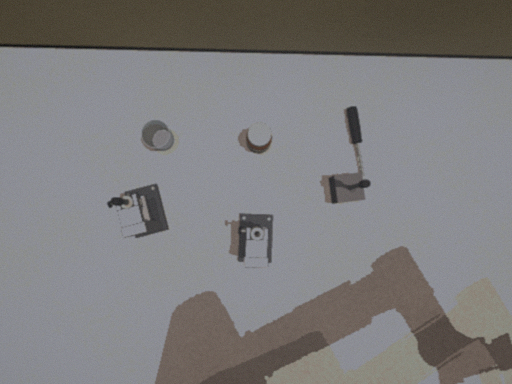

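The scene picture shows the spare's cap at (165,224) above the rack, the empty stand at (220,170) and the fitted electrode's cap at (323,125). In the top picture the spare's cap is at (364,184), the empty upper bushing at (257,233), and the fitted cap at about (113,203).

```bash
python3 - <<'E'
from h import *
ims=[]
for n,boxes in(('scene',((140,205,205,300),(190,145,255,230))),('top',((315,160,385,210),(225,205,290,275)))):
    s=dict(np.load(n+'.npz')); W=cloud(s)
    for (a,b,c,d) in boxes:
        w=W[b:d,a:c].reshape(-1,3); col=s['color'][b:d,a:c].reshape(-1,3)
        print(n,(a,b))
        for lo,hi in((.14,.2),(.13,.146),(.09,.118),(.07,.09),(.055,.065),(.008,.016)):
            m=(w[:,2]>lo)&(w[:,2]<hi)
            if m.sum()>3: print(lo,hi,m.sum(),'mean',w[m].mean(0).round(4),'min',w[m].min(0).round(3),'max',w[m].max(0).round(3))
        im=cv2.resize(s['color'][b:d,a:c,::-1],None,fx=4,fy=4,interpolation=cv2.INTER_CUBIC); im=np.clip(im*1.6,0,255).astype(np.uint8)
        ims.append(cv2.copyMakeBorder(im,0,380-im.shape[0],0,290-im.shape[1],0))
cv2.imwrite('pics/crops.png',cv2.resize(np.vstack([np.hstack(ims[:2]),np.hstack(ims[2:])]),None,fx=.78,fy=.78))
E
```

```text
scene (140, 205)
0.14 0.2 131 mean [ 0.6153 -0.2398  0.1669] min [ 0.605 -0.245  0.141] max [ 0.62  -0.232  0.182]
0.13 0.146 27 mean [ 0.615  -0.2395  0.1378] min [ 0.611 -0.243  0.13 ] max [ 0.617 -0.235  0.146]
0.09 0.118 43 mean [ 0.6153 -0.2398  0.1049] min [ 0.611 -0.243  0.091] max [ 0.619 -0.235  0.118]
0.07 0.09 34 mean [ 0.6162 -0.2394  0.0808] min [ 0.612 -0.243  0.071] max [ 0.619 -0.234  0.089]
0.055 0.065 723 mean [ 0.616  -0.2401  0.0592] min [ 0.575 -0.274  0.055] max [ 0.649 -0.203  0.064]
0.008 0.016 148 mean [ 0.5984 -0.2136  0.0118] min [ 0.438 -0.287  0.008] max [ 0.65  -0.052  0.016]
scene (190, 145)
0.14 0.2 7 mean [ 0.5187 -0.0269  0.1403] min [ 0.517 -0.035  0.14 ] max [ 0.523 -0.018  0.141]
0.13 0.146 450 mean [ 0.4856 -0.0261  0.1359] min [ 0.438 -0.05   0.13 ] max [0.524 0.013 0.141]
0.09 0.118 94 mean [ 0.456  -0.0441  0.102 ] min [ 0.44  -0.051  0.09 ] max [ 0.464 -0.026  0.118]
0.07 0.09 409 mean [ 0.4878 -0.0291  0.0772] min [ 0.44  -0.052  0.07 ] max [0.523 0.012 0.089]
0.055 0.065 55 mean [ 0.4871 -0.0387  0.0616] min [ 0.441 -0.051  0.055] max [0.52
[... 521 characters left out ...]
.055 0.065 708 mean [ 0.6112 -0.2375  0.0595] min [ 0.577 -0.276  0.055] max [ 0.647 -0.204  0.064]
0.008 0.016 58 mean [ 0.6399 -0.2546  0.0131] min [ 0.576 -0.289  0.009] max [ 0.682 -0.204  0.016]
top (225, 205)
0.14 0.2 27 mean [ 0.504  -0.0272  0.1407] min [ 0.47  -0.046  0.14 ] max [ 0.521 -0.015  0.142]
0.13 0.146 867 mean [ 0.4784 -0.0253  0.1366] min [ 0.439 -0.051  0.13 ] max [0.521 0.012 0.142]
0.07 0.09 44 mean [ 0.5098 -0.0236  0.0767] min [ 0.461 -0.049  0.07 ] max [0.521 0.011 0.084]
0.055 0.065 5 mean [ 0.5031 -0.0196  0.0625] min [ 0.461 -0.034  0.06 ] max [ 0.52  -0.003  0.064]
0.008 0.016 772 mean [ 0.5049 -0.0259  0.0114] min [ 0.433 -0.067  0.008] max [0.548 0.014 0.016]
```

View pics/crops.png

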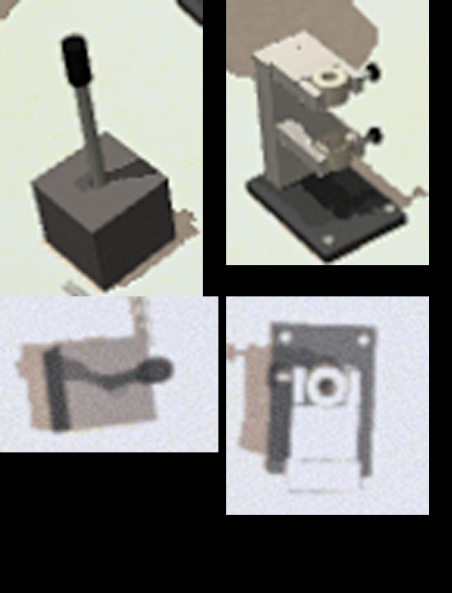

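```bash
python3 -m handwheel '[[[0.48,0.88,0],[0,0,0.042]],[[0.48,0.88,0],[0,0,0.042]],[[0.48,0.88,0],[0,0,0.042]],[[0.48,0.88,0],[0,0,0.042]],[[0.48,0.88,0],[0,0,0.042]]]' -0.2
```

```text
clock: 0.52
tool_pos: [0.3219, -0.5112, 0.2402]
orientation: [-180.0, -0.0, 90.0]
force: [-0.4, -1.6, 0.5]
opening: 0.0599
```

```bash
python3 -m handwheel '[[[0.6,0.7,0],[0,0,0]],[[0.6,0.7,0],[0,0,0]],[[0.6,0.7,0],[0,0,0]],[[0.6,0.7,0],[0,0,0]],[[0.6,0.7,0],[0,0,0]]]'
```

```text
clock: 0.93
tool_pos: [0.4638, -0.3901, 0.2402]
orientation: [180.0, -0.0, 90.1]
force: [0.3, -0.5, 0.3]
opening: 0.0524
```

```bash
python3 -m handwheel '[[[0.2,0.19,0],[0,0,0]],[[0.38,0.37,0],[0,0,0]],[[0.57,0.56,0],[0,0,0]],[[0.76,0.735,0],[0,0,0]],[[0.76,0.735,0],[0,0,0]]]'
python3 - <<'E'
from h import *
s=snap('scene'); t=snap('top')
a=s['color'][150:310,90:260,::-1];b=t['color'][110:270,270:440,::-1]
im=np.hstack([a,b]); cv2.imwrite('pics/pre.png',cv2.resize(np.clip(im*1.5,0,255).astype(np.uint8),None,fx=2.3,fy=2.3))
print(get_obs()['tool_pos'])
W=cloud(s); 
for cz in (.165,.1): print(proj(s,[[.611,-.238,cz]]))
E
```

```text
clock: 1.35
tool_pos: [0.6067, -0.2416, 0.2403]
orientation: [-180.0, -0.0, 90.0]
force: [0.3, -0.9, 0.2]
opening: 0.0525
[ 0.60903184 -0.23916712  0.23932663]
[[163.97341348 223.70384722]]
[[168.5448912 248.058776 ]]
```

View pics/pre.png

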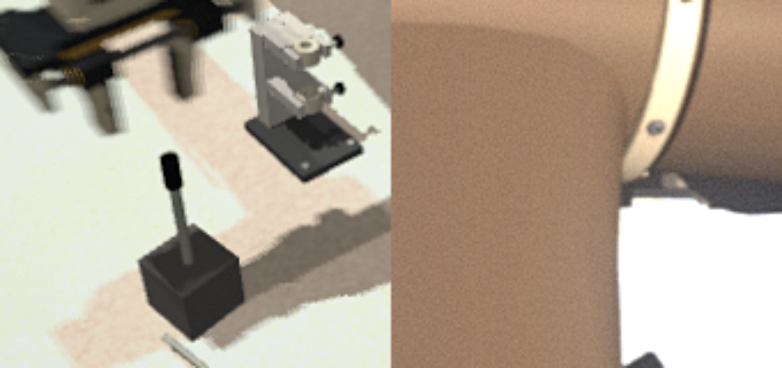

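The scene crop shows the jaws above and straddling the cap at about (165,225), and the arm hides the top view. I'm descending now.

```bash
python3 -m handwheel '[[[0.005,0.01,0.1],[0,0,0]],[[0.005,0.01,0.2],[0,0,0]],[[0.005,0.01,0.3],[0,0,0]],[[0.005,0.01,0.395],[0,0,0]],[[0.005,0.01,0.395],[0,0,0]]]'
python3 - <<'E'
from h import *
s=snap('scene'); 
a=s['color'][170:300,110:230,::-1]
cv2.imwrite('pics/pre2.png',cv2.resize(np.clip(a*1.5,0,255).astype(np.uint8),None,fx=4,fy=4))
print(get_obs()['tool_pos'],get_obs()['force'])
E
```

```text
clock: 1.87
tool_pos: [0.6051, -0.2417, 0.1569]
orientation: [-179.6, -0.1, 89.9]
force: [-0.9, 0.2, -0.4]
opening: 0.0525
[ 0.60616837 -0.24221731  0.15930397] [4.54081770e-04 4.49901687e-01 6.88225650e-01]
```

View pics/pre2.png

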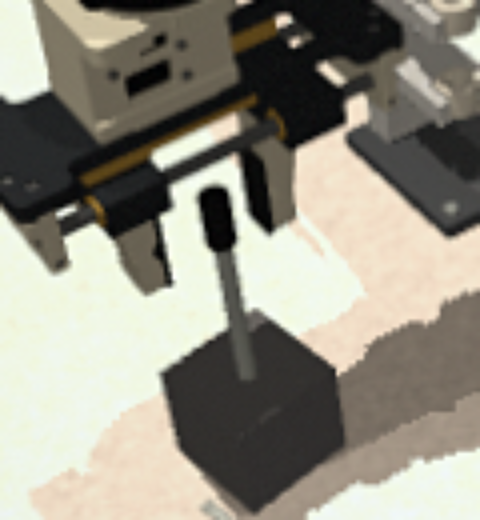

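The jaws straddle the cap, whose bottom is at crop pixel (220,250), at the right height. I'll make a small trim, settle, then close.

```bash
python3 -m handwheel '[[[0.02,0.025,0],[0,0,0]],[[0.02,0.025,0],[0,0,0]],[[0.02,0.025,0],[0,0,0]],[[0.02,0.025,0],[0,0,0]]]'
python3 -c "
from h import *
o=get_obs();print(o['tool_pos'],o['force'],o['qvel'])"
python3 -m handwheel '[[[0,0,0],[0,0,0]],[[0,0,0],[0,0,0]],[[0,0,0],[0,0,0]],[[0,0,0],[0,0,0]],[[0,0,0],[0,0,0]]]' 1
python3 -m handwheel '[[[0,0,0],[0,0,0]],[[0,0,0],[0,0,0]],[[0,0,0],[0,0,0]],[[0,0,0],[0,0,0]],[[0,0,0],[0,0,0]]]'
```

```text
clock: 2.25
tool_pos: [0.6133, -0.2384, 0.1628]
orientation: [179.9, 0.0, 90.0]
force: [0.2, 0.5, 0.2]
opening: 0.0528
[ 0.61334103 -0.23836238  0.1627716 ] [0.1650423  0.49736049 0.23018038] [-0.18157901  0.06594424 -0.54414811 -0.12340753  0.25329554 -0.0457072 ]
clock: 2.67
tool_pos: [0.6127, -0.2384, 0.1616]
orientation: [-180.0, 0.0, 90.0]
force: [0.7, 0.4, 0.5]
opening: 0.0248
clock: 3.08
tool_pos: [0.6127, -0.2384, 0.1615]
orientation: [-180.0, 0.0, 90.0]
force: [0.4, 0.3, -0.0]
opening: 0.0154
```

```bash
python3 -m handwheel '[[[0,0,-0.05],[0,0,0]],[[0,0,-0.15],[0,0,0]],[[0,0,-0.3],[0,0,0]],[[0,0,-0.45],[0,0,0]],[[0,0,-0.6],[0,0,0]]]'
python3 -m handwheel '[[[0,0,-0.15],[0,0,0]],[[0,0,-0.2],[0,0,0]],[[0,0,-0.225],[0,0,0]],[[0,0,-0.225],[0,0,0]],[[0,0,-0.225],[0,0,0]]]'
python3 - <<'E'
from h import *
s=dict(np.load('top.npz'));
# bushing centre estimates for the empty stand
import sys
from h import *
t=snap('scene')
im=cv2.resize(t['color'][60:300,100:290,::-1],None,fx=3,fy=3,interpolation=cv2.INTER_CUBIC)[:600]
cv2.imwrite('pics/lift.png',np.clip(im*1.4,0,255).astype(np.uint8))
o=get_obs();print(o['tool_pos'],o['orientation'],o['opening'])
E
```

```text
clock: 3.5
tool_pos: [0.6124, -0.2383, 0.2834]
orientation: [-180.0, 0.0, 90.0]
force: [1.1, -0.2, -1.0]
opening: 0.0153
clock: 3.92
tool_pos: [0.6122, -0.2381, 0.3253]
orientation: [-179.9, -0.0, 90.0]
force: [0.3, -0.5, -1.4]
opening: 0.0152
[ 0.61206989 -0.23805608  0.32474149] [-1.79848562e+02 -5.21864424e-02  8.99876485e+01] 0.015519062753079403
```

View pics/lift.png

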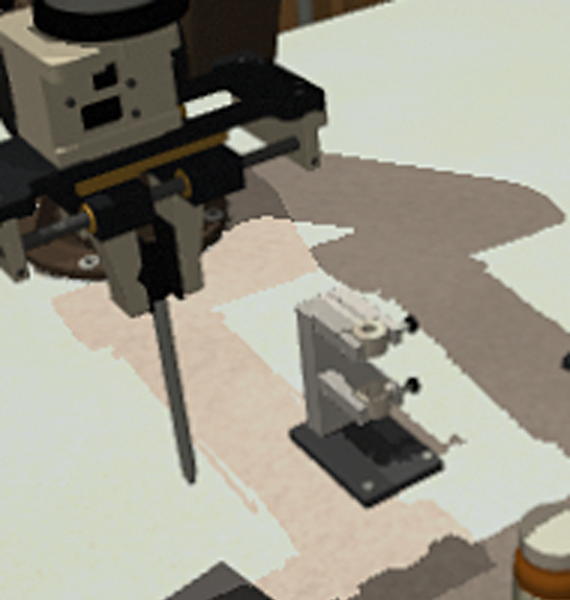

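The rod is lifted and hangs straight, with its foot at crop (191,480), which is (163.7,220) in the full image. The empty upper bore is at crop (370,331), which is (223.3,170.3).

```bash
python3 - <<'E'
from h import *
np.set_printoptions(linewidth=200)
s=dict(np.load('scene.npz')); t=dict(np.load('top.npz'))
o=get_obs(); f=o['tool_pos']-[0,0,.1515]; print('foot proj',proj(s,[f]), 'rod mid',proj(s,[f+[0,0,.06]]))
print(s['color'][163:179,215:233].astype(int).sum(2)//3)
try:
  pass
finally: pass
def ray(s,p,z):
    n=cv2.undistortPoints(np.array(p,float).reshape(1,1,2),s['intrinsics'].astype(float),s['distortion'].astype(float)).ravel()
    R=cv2.Rodrigues(s['rvec'].astype(float))[0]; C=-R.T@s['tvec'].reshape(3); d=R.T@np.array([*n,1]); return C+d*(z-C[2])/d[2]
print('scene bushing',ray(s,(223.3,170.3),.14),'top',ray(t,(257.0,233.6),.14))
n=cv2.imread('pics/top0.png').astype(int).sum(2)//3
print(n[225:243,247:268])
# rod axis in scene: depth slices
W=cloud(s); 
for lo in (.19,.22,.25):
    m=(W[...,2]>lo)&(W[...,2]<lo+.03)&(abs(W[...,0]-.612)<.02)&(abs(W[...,1]+.238)<.02); v,u=np.nonzero(m)
    print(lo,m.sum(),W[m].mean(0),u.mean(),v.mean(),proj(s,[[f[0],f[1],W[m].mean(0)[2]]]))
E
```

```text
foot proj [[163.63027632 220.73954926]] rod mid [[159.04554719 195.55085408]]
[[140 125 120 126 139 144 143 141 141 141 138 136 150 151 151 150 150 151]
 [145 140 125 119 124 135 137 141 141 142 141 141 149 145 143 151 149 150]
 [137 139 139 127 123 116 123 138 139 130 122 130 145 136 129 144 150 150]
 [118 123 138 142 139 125 121 134 139 117 108 133 141 143 138 136 151 151]
 [119 120 124 137 141 141 121 124 135 141 147 145 137 135 143 142 145 146]
 [122 123 116 124 127 125  98  90  90 108 131 147 136 120 132 142 144 140]
 [111 110 104 127 119  92  52  61  67  75 108 148 145 121  85 123 129 126]
 [ 86  72  89 127 126 113  83  83  94 106 132 149 142 106  54  75  77  52]
 [120 107  92 107 124 130 128 122 134 143 145 136 117  81  53  70  68  57]
 [125 125 117  86 102 116 118 118 123 128 116  92  57  51  48  63  72  58]
 [116 120 123 115  92  84  80  79  76  70  64  61  59  57  59  68  69  54]
 [ 77 105 118 126 119  88  75  77  74  70  66  63  59  60  90 104  77  86]
 [ 72  77  97 115 105  68  68  76  74  71  65  63  59  58 111 145 119 136]
 [ 73  73  76  75  56  57  65  77  73  70  65  
[... 1457 characters left out ...]
 139 131 119 122 141 149 142 129]
 [115 108 100  86  88  95 116 131 142 140 143 142 130 115 104 110 124 141 145 140 117]
 [129 134 132 125 132 133 136 141 137 129 134 132 128 131 130 135 134 146 147 132 108]
 [144 148 147 144 142 147 145 145 146 139 137 142 142 144 141 145 143 149 148 138 117]
 [140 148 143 145 142 145 144 143 150 146 147 144 143 145 147 142 146 142 145 136 112]]
0.19 55 [ 0.61401524 -0.23900583  0.20538737] 161.29090909090908 208.27272727272728 [[161.21437729 207.54884976]]
0.22 60 [ 0.6144939  -0.23976486  0.23485736] 158.75 195.85 [[158.91755018 194.83802705]]
0.25 74 [ 0.61495879 -0.2399029   0.2660114 ] 156.28378378378378 181.86486486486487 [[156.40262559 180.72160576]]
```

```bash
python3 - <<'E'
from h import *
s=dict(np.load('scene.npz'))
# top.npz was overwritten with the blocked view; use saved PNG for colour + its calibration
t=dict(np.load('top.npz'))
g=cv2.imread('pics/top0.png').astype(int).sum(2)//3
print(g[177:192,356:374])
def ray(s,p,z):
    n=cv2.undistortPoints(np.array(p,float).reshape(1,1,2),s['intrinsics'].astype(float),s['distortion'].astype(float)).ravel()
    R=cv2.Rodrigues(s['rvec'].astype(float))[0]; C=-R.T@s['tvec'].reshape(3); d=R.T@np.array([*n,1]); return C+d*(z-C[2])/d[2]
print('scene bushing',ray(s,(222.4,169.1),.14),'top',ray(t,(256.65,233.45),.14))
print('proj cap top, cap bottom in top',proj(t,[[.6127,-.2384,.18],[.6127,-.2384,.15],[.6127,-.2384,.06]]))
# bushing rim from scene depth: flat points at z~.14
W=cloud(s); m=(abs(W[...,0]-.51)<.022)&(abs(W[...,1]+.027)<.022)&(W[...,2]>.137)&(W[...,2]<.146); print(m.sum(),W[m].mean(0),W[m].min(0),W[m].max(0))
v,u=np.nonzero(m); print(sorted(zip(v,u)))
E
```

```text
[[ 95  95  94  91  95 101 116 144 145 147 147 146 145 142 145 142 147 140]
 [ 98  94  96  94  96  96 112 134 135 134 143 142 142 152 142 145 147 144]
 [ 97  94  96  96  96  90  95 105 101 101 101 112 128 141 150 144 147 145]
 [ 99  98  98  90  90  72  67  63  66  67  62  73  85 116 138 147 144 144]
 [ 97 100  93  77  61  44  49  48  48  49  51  53  55  82 118 142 141 142]
 [ 92  97  83  55  44  42  40  48  51  52  47  50  50  62 104 141 145 142]
 [ 78  72  57  51  37  39  47  53  48  52  57  51  42  60 100 138 145 146]
 [ 59  55  49  46  42  48  43  49  48  51  48  51  43  64 104 143 147 143]
 [ 56  51  47  39  42  41  41  50  51  55  54  46  53  78 118 143 143 142]
 [ 49  55  52  44  44  35  37  41  46  47  51  62  84 112 135 145 146 146]
 [ 64  65  72  66  58  55  53  60  71  82  89 106 129 140 145 145 144 144]
 [ 85  90  91  93  84  77  82 102 130 140 135 136 143 147 146 146 147 141]
 [ 94  99  97  97  97  98  95 107 141 143 149 143 146 140 147 149 145 144]
 [ 96 101  95 101  97  93  97 106 129 146 144 146 143 143 141 141 143 143]
 [ 97  99  95  97  97  92  98 104 126 145 145 144 
[... 2473 characters left out ...]
.int64(171), np.int64(225)), (np.int64(171), np.int64(226)), (np.int64(171), np.int64(227)), (np.int64(172), np.int64(214)), (np.int64(172), np.int64(218)), (np.int64(172), np.int64(219)), (np.int64(172), np.int64(220)), (np.int64(172), np.int64(221)), (np.int64(172), np.int64(222)), (np.int64(172), np.int64(223)), (np.int64(172), np.int64(224)), (np.int64(172), np.int64(225)), (np.int64(172), np.int64(226)), (np.int64(173), np.int64(216)), (np.int64(173), np.int64(217)), (np.int64(173), np.int64(222)), (np.int64(173), np.int64(223)), (np.int64(173), np.int64(224)), (np.int64(174), np.int64(219)), (np.int64(174), np.int64(220)), (np.int64(175), np.int64(218)), (np.int64(175), np.int64(219))]
```

```bash
python3 -m handwheel '[[[0.1,-0.05,0],[0,0,0]],[[0.25,-0.12,0],[0,0,0]],[[0.4,-0.19,0],[0,0,0]],[[0.55,-0.26,0],[0,0,0]],[[0.7,-0.34,0],[0,0,0]]]'
python3 -m handwheel '[[[0.14,-0.07,0],[0,0,0]],[[0.26,-0.13,0],[0,0,0]],[[0.33,-0.165,0],[0,0,0]],[[0.354,-0.175,0],[0,0,0]],[[0.354,-0.175,0],[0,0,0]]]'
python3 -m handwheel '[[[0,0,0],[0,0,0]],[[0,0,0],[0,0,0]],[[0,0,0],[0,0,0]],[[0,0,0],[0,0,0]],[[0,0,0],[0,0,0]]]'
python3 -c "
from h import *
o=get_obs();print(o['tool_pos'],o['orientation'],o['force'])"
```

```text
clock: 4.38
tool_pos: [0.5435, -0.0973, 0.3245]
orientation: [-179.8, 0.0, 90.0]
force: [0.1, 0.8, -0.9]
opening: 0.0149
clock: 4.8
tool_pos: [0.509, -0.0267, 0.3258]
orientation: [-179.9, 0.0, 90.1]
force: [0.3, 0.1, -1.3]
opening: 0.0153
clock: 5.22
tool_pos: [0.5099, -0.0281, 0.3263]
orientation: [-180.0, 0.0, 89.9]
force: [-0.2, -0.6, 0.1]
opening: 0.0154
[ 0.50991945 -0.02814445  0.32626184] [-1.79964776e+02  1.46624953e-02  8.99335428e+01] [-0.19899388 -0.59422758  0.08634575]
```

```bash
python3 -m handwheel '[[[0.004,-0.004,0.06],[0,0,0]],[[0.004,-0.004,0.12],[0,0,0]],[[0.004,-0.004,0.14],[0,0,0]],[[0.004,-0.004,0.14],[0,0,0]],[[0.004,-0.004,0.14],[0,0,0]]]'
python3 - <<'E'
from h import *
s=snap('scene'); o=get_obs(); print(o['tool_pos'],o['orientation'],o['force'])
f=o['tool_pos']-[0,0,.1515]
print('foot',proj(s,[f]),'bush(.509,-.0273,.14)',proj(s,[[.509,-.0273,.14]]))
im=cv2.resize(s['color'][120:200,180:270,::-1],None,fx=7,fy=7,interpolation=cv2.INTER_CUBIC)
cv2.imwrite('pics/over.png',np.clip(im*1.4,0,255).astype(np.uint8))
g=s['color'].astype(int).sum(2)//3
np.set_printoptions(linewidth=200)
print(g[150:178,213:232])
E
```

```text
clock: 5.63
tool_pos: [0.5091, -0.027, 0.2988]
orientation: [-180.0, 0.0, 90.0]
force: [0.5, -0.0, -0.1]
opening: 0.0156
[ 0.50931465 -0.02690649  0.29917651] [1.79963787e+02 1.14607070e-02 8.99913281e+01] [-0.50505135  0.08153967 -0.65919276]
foot [[222.70974143 166.54194996]] bush(.509,-.0273,.14) [[222.65072992 169.29524648]]
[[147 148 147 147 148 142 102  45  52  46  74 130 149 146 146 147 146 146 146]
 [148 148 148 146 147 143 111  45  51  46  70 127 150 147 147 147 147 146 146]
 [148 147 147 147 148 149 133  43  51  47  59 112 150 147 147 146 146 146 146]
 [147 148 147 147 148 149 134  44  51  49  61 112 150 146 147 147 147 146 146]
 [143 144 141 140 147 149 133  43  51  49  62 114 150 147 146 146 147 147 146]
 [130 128 124 124 143 150 133  49  51  50  62 115 150 147 147 146 146 145 146]
 [117 119 120 120 124 144 132  63  51  49  59 110 150 147 147 147 147 146 145]
 [119 120 119 115 116 123 121  62  51  51  50 100 150 147 147 147 147 146 145]
 [119 121 120 117 117 122 115  64  53  51  50  99 149 147 146 147 146 147 146]
 [108 121 120 118 119 120 112  73  50  52  52  98 145 145 
[... 743 characters left out ...]
56  61  61  59  59  56  57  66  67  63  58  61  62  58  52  59  58]
 [ 47  42  58  58  56  61  61  58  59  63  65  62  58  62  62  57  49  57  61]
 [ 57  60  59  58  57  59  63  62  61  60  61  63  63  64  62  56  50  58  61]
 [ 58  59  59  60  58  53  62  65  64  65  65  65  66  64  58  51  48  57  62]
 [ 55  56  60  59  58  58  57  64  67  67  68  66  64  61  59  53  56  61  58]
 [ 55  54  55  58  58  59  62  62  63  66  67  65  63  63  56  57  81  93  68]
 [ 53  55  55  57  59  62  63  59  57  67  66  66  64  62  56  54  98 129 107]
 [ 58  60  55  56  58  63  58  57  58  67  66  65  63  61  55  64 107 136 135]
 [ 60  61  54  54  57  59  60  58  60  66  65  64  61  58  58  90 128 133 134]]
```

View pics/over.png

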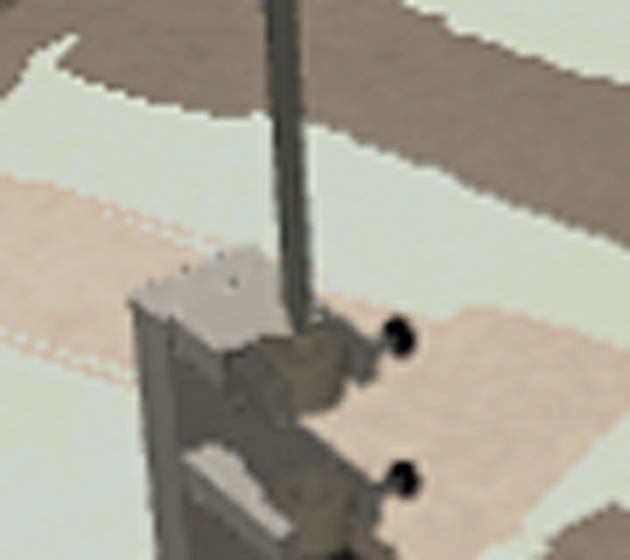

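The picture shows the foot directly over the upper bushing, both at crop x≈305. I'm lowering gently and watching the force.

```bash
python3 -m handwheel '[[[0,0,0.02],[0,0,0]],[[0,0,0.04],[0,0,0]],[[0,0,0.055],[0,0,0]],[[0,0,0.055],[0,0,0]]]'
python3 -c "
from h import *
o=get_obs();print(o['tool_pos'],o['orientation'],o['force'],o['moment'])"
```

```text
clock: 6.02
tool_pos: [0.5086, -0.0268, 0.2868]
orientation: [-179.9, 0.0, 90.0]
force: [-0.0, -0.0, -0.9]
opening: 0.015
[ 0.5085511  -0.02676057  0.28676979] [-1.79935547e+02  3.96981155e-03  8.99914707e+01] [-0.02695045 -0.007804   -0.91247924] [0.02307263 0.02831655 0.01542633]
```

```bash
python3 -m handwheel '[[[0,0,0.012],[0,0,0]],[[0,0,0.024],[0,0,0]],[[0,0,0.04],[0,0,0]],[[0,0,0.04],[0,0,0]],[[0,0,0.04],[0,0,0]]]'
python3 -c "
from h import *
o=get_obs();print(o['tool_pos'],o['orientation'],o['force'],o['moment'])"
```

```text
clock: 6.43
tool_pos: [0.5089, -0.0268, 0.2793]
orientation: [-180.0, 0.0, 90.0]
force: [-0.0, 0.3, -0.8]
opening: 0.0154
[ 0.50885338 -0.02677682  0.27934545] [-1.79976327e+02  8.11629322e-03  8.99939914e+01] [-0.02613192  0.32812078 -0.80331998] [ 0.04976849  0.07794748 -0.02157257]
```

```bash
python3 -m handwheel '[[[0,0,0.02],[0,0,0]],[[0,0,0.04],[0,0,0]],[[0,0,0.07],[0,0,0]],[[0,0,0.09],[0,0,0]],[[0,0,0.09],[0,0,0]]]'
python3 - <<'E'
from h import *
s=snap('scene'); o=get_obs();print(o['tool_pos'],o['force'],o['moment'])
im=cv2.resize(s['color'][110:210,180:280,::-1],None,fx=6,fy=6,interpolation=cv2.INTER_CUBIC)
cv2.imwrite('pics/thru.png',np.clip(im*2.,0,255).astype(np.uint8))
E
```

```text
clock: 6.85
tool_pos: [0.5084, -0.0268, 0.2602]
orientation: [-179.9, 0.0, 90.0]
force: [-0.5, 0.4, -2.7]
opening: 0.0151
[ 0.50861817 -0.02681319  0.2608158 ] [ 0.22401461 -0.45026916 -1.2853961 ] [ 0.10781607 -0.00401684 -0.01839581]
```

View pics/thru.png

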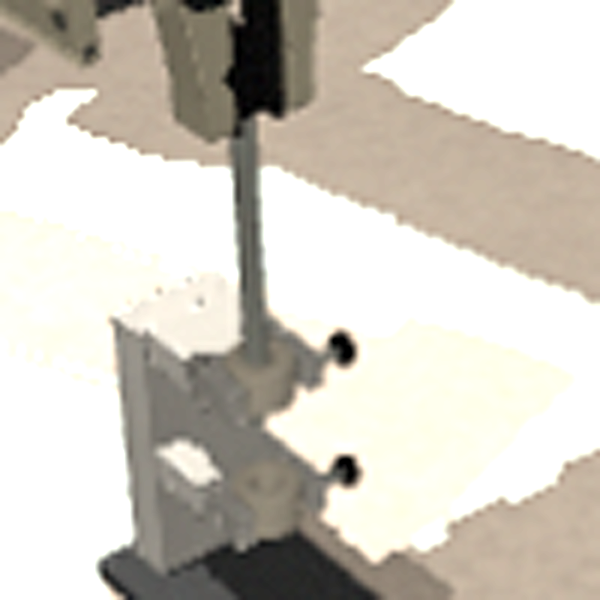

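The rod enters the upper bore at crop (258,360) with no contact force, so the foot is in the gap at z≈0.109. I'm continuing slowly into the lower bushing.

```bash
python3 -m handwheel '[[[0,0,0.03],[0,0,0]],[[0,0,0.06],[0,0,0]],[[0,0,0.08],[0,0,0]],[[0,0,0.1],[0,0,0]],[[0,0,0.1],[0,0,0]]]'
python3 - <<'E'
from h import *
s=snap('scene'); o=get_obs();print(o['tool_pos'],o['force'],o['moment'])
im=cv2.resize(s['color'][155:205,205:255,::-1],None,fx=12,fy=12,interpolation=cv2.INTER_CUBIC)
cv2.imwrite('pics/gap.png',np.clip((im.astype(int)-20)*2.5,0,255).astype(np.uint8))
f=o['tool_pos']-[0,0,.1515]; print((proj(s,[f,f+[0,0,.03]])-[205,155])*12+6)
E
```

```text
clock: 7.32
tool_pos: [0.5085, -0.0268, 0.2405]
orientation: [-179.9, 0.0, 90.0]
force: [0.2, 0.3, -1.7]
opening: 0.0155
[ 0.50874095 -0.02679691  0.24100111] [-0.31913034  0.91546876 -0.77836125] [ 0.09877033 -0.0256159   0.05426494]
[[231.46761765 385.52764552]
 [224.19880469 262.5940855 ]]
```

View pics/gap.png

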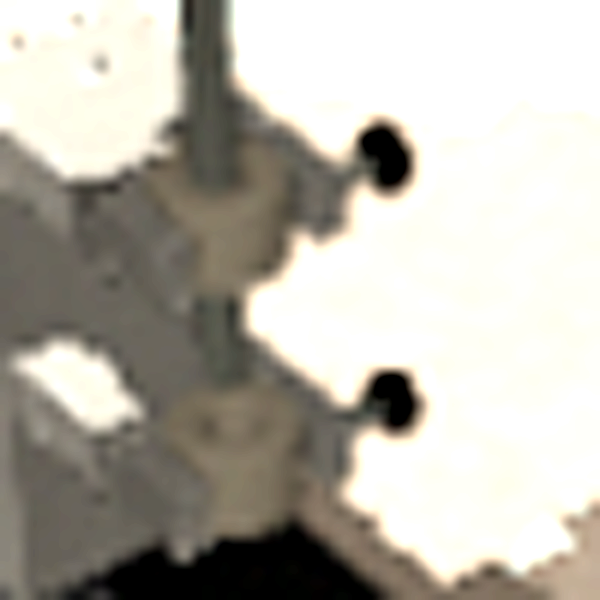

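The rod now shows below the upper bushing, from (215,295) to (235,380) in the crop, with the foot just above the lower bore at (230,415).

```bash
python3 -m handwheel '[[[0,0,0.02],[0,0,0]],[[0,0,0.04],[0,0,0]],[[0,0,0.055],[0,0,0]],[[0,0,0.07],[0,0,0]],[[0,0,0.07],[0,0,0]]]'
python3 -c "
from h import *
o=get_obs();print(o['tool_pos'],o['orientation'],o['force'],o['moment'])"
python3 -m handwheel '[[[0,0,0.01],[0,0,0]],[[0,0,0.02],[0,0,0]],[[0,0,0.03],[0,0,0]],[[0,0,0.03],[0,0,0]]]'
python3 -c "
from h import *
o=get_obs();print(o['tool_pos'],o['orientation'],o['force'],o['moment'])"
```

```text
clock: 7.78
tool_pos: [0.5086, -0.0268, 0.2268]
orientation: [-179.9, 0.0, 90.0]
force: [-0.5, 0.3, -1.0]
opening: 0.0151
[ 0.50864821 -0.02680702  0.22680615] [-1.79946857e+02  8.70843768e-03  8.99877703e+01] [-0.45245615  0.28119509 -0.98963586] [ 0.17792405 -0.01062017  0.00112288]
clock: 8.12
tool_pos: [0.5088, -0.0268, 0.2212]
orientation: [-180.0, 0.0, 90.0]
force: [-0.9, 0.1, -1.8]
opening: 0.0154
[ 0.5087823  -0.0267862   0.22115913] [-1.79973764e+02  3.73713565e-03  8.99898962e+01] [-0.90895523  0.09327033 -1.769109  ] [ 0.10555384  0.11211129 -0.02728171]
```

Free so far, with the foot at about 0.070 and inside the lower bore. I'm lowering to the final height, foot ≈ 0.033.

```bash
python3 -m handwheel '[[[0,0,0.02],[0,0,0]],[[0,0,0.04],[0,0,0]],[[0,0,0.06],[0,0,0]],[[0,0,0.08],[0,0,0]],[[0,0,0.1],[0,0,0]]]'
python3 -m handwheel '[[[0,0,0.02],[0,0,0]],[[0,0,0.04],[0,0,0]],[[0,0,0.06],[0,0,0]],[[0,0,0.08],[0,0,0]],[[0,0,0.08],[0,0,0]]]'
python3 -m handwheel '[[[0,0,0],[0,0,0]],[[0,0,0],[0,0,0]],[[0,0,0],[0,0,0]],[[0,0,0],[0,0,0]],[[0,0,0],[0,0,0]]]'
python3 - <<'E'
from h import *
s=snap('scene'); o=get_obs();print(o['tool_pos'],o['orientation'],o['force'],o['moment'])
im=cv2.resize(s['color'][135:215,195:275,::-1],None,fx=7,fy=7,interpolation=cv2.INTER_CUBIC)
cv2.imwrite('pics/end.png',np.clip((im.astype(int)-15)*3,0,255).astype(np.uint8))
f=o['tool_pos']-[0,0,.1515]; print(f,(proj(s,[f])-[195,135])*7+3)
E
```

```text
clock: 8.53
tool_pos: [0.5089, -0.0268, 0.201]
orientation: [-180.0, 0.0, 90.0]
force: [-0.9, 0.6, -1.0]
opening: 0.0152
clock: 8.95
tool_pos: [0.5086, -0.0268, 0.1846]
orientation: [-179.9, 0.0, 90.0]
force: [-0.0, 1.3, -1.2]
opening: 0.0156
clock: 9.37
tool_pos: [0.5089, -0.0267, 0.1856]
orientation: [180.0, -0.0, 90.0]
force: [-0.7, 0.2, -2.1]
opening: 0.0153
[ 0.5089034  -0.02673947  0.18564659] [ 1.79996423e+02 -6.20256924e-03  8.99909404e+01] [-0.14192715  0.811674   -1.98765477] [0.38362323 0.31556728 0.01557073]
[ 0.5089034  -0.02673947  0.03414659] [[212.46825873 490.22725451]]
```

View pics/end.png

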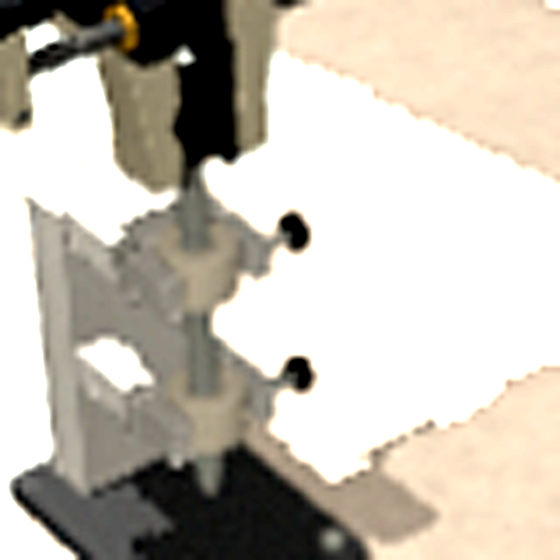

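The rod runs through both bushings, and its tapered foot shows at crop (210,490), below the lower bushing and clear of the base plate. That matches the predicted position of (212,490). I'm handing in.

```bash
python3 -c "
from plant import *
print(close_job())"
```

```text
the job is handed in; nothing more can be done
None
```

The spare electrode is threaded through both bushings of the empty stand. The arm is still holding it there, and I handed the job in at about 9.4 s of the 54 s allowed.

- **Method:** I gripped the electrode by its cap, lifted it out of the block and lowered it in short steps. I checked the scene camera and the wrist force along the way.
- **Final position:** the foot works out at about 34 mm above the bench (the fitted electrode's is at 33 mm). That figure comes from the arm's position and assumes no slip in the grip. In the last picture the foot shows below the lower bushing, clear of the base plate, within a pixel of where I predicted it.
- **Grip and contact:** the fingers are closed on the cap at 15 mm. The net wrist force stayed under about 3 N throughout, including the rod's own weight of about 1 N. The wrist moment rose slightly at the end, to about 0.4 N m, so the rod may be lightly touching a bore. The tool is vertical.
- **Disagreements:** the top camera's position for the spare was about 1.7 mm off the arm's own reading. I shifted its bushing estimate to match, and it then agreed with the scene camera to about 1.5 mm.
- **Not checked:** I did not re-measure the beaker, jar and screwdriver at the end, but the arm's path stayed clear of them. `close_job()` gives no verdict, so I can't confirm the result was accepted.

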